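# Stroke the ramp bar of a relay-test console from green to red

## Task

On the relay-test console, ramp the output up: with the closed fingertips, touch the curved sprung touch bar at its end beside the green lamp, slide lightly along it in one unbroken stroke to its end beside the red lamp, then lift straight off. Keep the bar pushed down a little the whole way but never down to its stop. Do not turn the knob in the middle, and leave the meter, the screwdriver and the red plug where they are.

Things in the scene. Friction and masses are not known exactly. Their poses are not given: they have to be found in the camera images.
- console: Flat white-topped desk console with blue cheeks, fixed to the table, its top 50 mm above the table. Origin: at table height, under the centre of the touch bar's arc; z up. In its frame it spans x -0.139 to 0.130, y -0.148 to 0.148. Eight terminals 15 mm high stand along its near edge at x = -0.112. Position and yaw vary.
- ramp_bar (a joint): Depth of the touch bar (m): 0 free, 0.010 on its stop. The whole bar sinks straight down on springs, level, as one piece, and springs back. It starts to sink at about 1.5 N and takes about 6.5 N at the stop. Over 0.0005 it counts as touched, over 0.0095 as at the stop.
- bar_left_end (a point): Point on the centreline of the bar's top, 5 degrees (8 mm) in from its left end (at +105 degrees). Sinks with the bar.
- bar_left_quarter (a point): Point on the centreline of the bar's top at +55 degrees.
- bar_middle (a point): Halfway point (0 degrees) of the touch bar: a black arc with an orange line on its flat top, 22 mm wide, centreline radius 85 mm about the console's origin, from -110 to +110 degrees from the console's own +x (open to -x). Its top, when free, is 66 mm above the table, 16 mm above the console's top. This point is on the top's centreline.
- bar_right_quarter (a point): Point on the centreline of the bar's top at -55 degrees.
- bar_right_end (a point): Point on the centreline of the bar's top, 5 degrees (8 mm) in from its right end (at -105 degrees).
- green_lamp: Small round green lamp, 22 mm across, 3.5 mm high, on the console's top; it marks the end of the bar where the stroke begins. It sits on the arc's circle 24 mm beyond one end of the bar (at +126 or -126 degrees; which end changes from start to start). Origin at the centre of its underside.
- red_lamp: The same in red, beyond the other end of the bar; it marks where the stroke finishes.
- dial_centre (a point): Centre of the bar's arc on the console's top, under the knob.
- knob_pointer (a point): Tip of the white pointer on top of the grey range knob, 18 mm off the knob's axis, 29 mm above the console's top. The knob (44 mm across, 28 mm high) stands in the centre of the arc, turns easily and must not be turned.
- multimeter: Loose yellow hand-held meter, 150 x 75 x 37 mm, lying on the table beside the console's left side. Origin: centre of its underside. Leave alone.
- screwdriver: Loose screwdriver, 190 mm long, lying on the table beside the console's right side, red handle to its own -x, origin about mid-length at table height. Leave alone.
- test_plug: Loose red plug with a brass top, 20 mm across, 28 mm high, standing on the far left corner of the console's top outside the bar. Origin: centre of its underside. Leave alone.

How it is judged:
On the way, in this order (a step that is already met when the one before it is completed fails the run):
1. the fingertips press the bar's end beside the green lamp (value of joint ramp_bar above 0.0005 m and horizontal distance between the grasp point and green_lamp below 0.042 m), for 0.1 s.
2. sliding, they pass the middle of the bar with the bar still pushed down (value of joint ramp_bar above 0.0005 m and horizontal distance between the grasp point and bar_middle below 0.015 m), for 0.04 s.
3. they reach the bar's end beside the red lamp with the bar still pushed down (value of joint ramp_bar above 0.0005 m and horizontal distance between the grasp point and red_lamp below 0.042 m), for 0.1 s.
At the end, for the whole second after the job is handed in: The stroke ran from the green end over the middle to the red end (ends to about 18 mm); the bar is back up (under 0.3 mm), the knob's pointer within 5 mm, the meter and screwdriver within 12 mm and the plug within 8 mm of where they were, all at rest (value of joint ramp_bar below 0.0003 m and distance of each of multimeter, screwdriver from where it was at the start of the episode below 0.012 m and distance of test_plug from where it was at the start of the episode below 0.008 m and distance of knob_pointer from where it was at the start of the episode below 0.005 m and linear speed of each of test_plug, multimeter, screwdriver below 0.01 m/s); the robot touches nothing.
It fails at once if the fingertips are off the bar (bar not pushed down) while low over the dial, less than about 12 mm above the bar's top, and more than about 30 mm from both ends of the bar (value of joint ramp_bar below 0.0003 m and horizontal distance between the grasp point and dial_centre below 0.115 m and height (world z) of the grasp point below 0.097 m and horizontal distance between the grasp point and green_lamp above 0.054 m and horizontal distance between the grasp point and red_lamp above 0.054 m).
It fails at once if the bar is pressed down to its stop (over 9.5 mm) (value of joint ramp_bar above 0.0095 m).
It fails at once if the range knob is turned (pointer moved over 5 mm) (distance of knob_pointer from where it was at the start of the episode above 0.005 m).
It fails at once if the meter, screwdriver or plug is moved or lifted (over 12, 12 and 8 mm) (distance of any of multimeter, screwdriver from where it was at the start of the episode above 0.012 m or distance of test_plug from where it was at the start of the episode above 0.008 m).
It also fails if it takes over 64 s, if anything falls off the work surface, if the arm or the gripper's body presses on something with over 40 N, if the wrist force passes 120 N, or if a joint passes its speed limit or range.

## Robot

A 6-joint arm with a two-finger parallel gripper is mounted at the origin on the work surface. World frame = base frame: x ahead of the robot, y to its left, z up, the work surface at z = 0. Lengths are in m, angles in rad, forces in N, time in s.
With the tool pointing down it reaches from about 0.375 to 0.9 m from the base axis. Payload 3.1 kg.
Tool frame: the origin (TCP) lies between the finger pads; the fingertips stand 22 mm ahead of it and the grasp point (between the pads) lies 3 mm ahead of it; z points along the fingers, y is the line along which they close (so a half turn about z gives the same grasp; the last joint's range is limited). The gripper opens to 87 mm and grips with 3 to 60 N. Pads are 19 mm wide; open, the fingers measure 117 mm over their backs; the gripper's body (75 mm by 190 mm) begins 51 mm behind the grasp point.
Start: joints at [-1.306, 0.527, 1.433, -0, 1.181, -0.178], TCP at [0.268, -0.565, 0.245] pointing down, gripper open.
Joint ranges: [-3.08, 3.08], [-0.75, 2.2], [0.22, 2.44], [-1.43, 4.57], [0, 2.65], [-2.85, 2.85]. Speed limits (rad/s): [2.79, 2.79, 3.14, 3.14, 3.14, 3.14].

## Interface

Orientations are given as a unit quaternion [x, y, z, w].
In Python, from rig import get_obs, camera, get_calibration, hand_in, cut_out gives the robot as it stands.
- The arm moves only by the shell command python3 -m inch 'ROWS' [OPENING] [FORCE]. ROWS is JSON, one flat list of numbers, 6 for each row, row after row: the shift along the tool's x, y, z scaled (see below), then the turn, a rotation vector about the tool's x, y, z scaled (see below). A call has 1 to 20 rows; each row is the pose to reach, as a shift and turn from the pose commanded when the call began, along the tool's axes at that moment; what a row does not reach only later rows make up. The controller multiplies each number of a shift by 0.08 m and each number of a turn by 90 degrees. A row lasts 1/12 s, in which the tool goes at most 41.7 mm and 7.16 degrees, less where a joint would pass 70% of its speed; a pose out of reach is approached as far as the arm can. A call with a number of a shift or a turn outside -1 to 1 is refused whole. A call with a gripper value outside its range is refused whole. OPENING is the finger opening in mm, from 0 to 87, set as the call begins (- or left out, the last holds). The fingers move at their own pace and stop on an object; FORCE is the grip in N (left out, the last holds). Time passes only in rows, so rows that repeat a pose let the fingers close. It gives the time, the measured TCP pose, the force, the opening and the grip force at its end, in the units of the state.
- get_obs(): the state, without advancing time (a new reading comes with each control period).
- camera(name): name is "scene" or "top" or "wrist"; returns the picture (480x640x3 uint8, red, green, blue); there is no depth.
- get_calibration(name): a dict with "vertical_fov" (degrees; the focal length in pixels is half the picture's height over the tangent of half this angle, whatever the lens; pixels are square), "cx", "cy" (the principal point, pixels), "T" (4x4, takes a point from camera to world coordinates). Camera axes: x right, y down, z forward; pixel columns grow to the right and rows downward; lengths in m; the calibration is good to about 2 mm. The wrist camera is an equidistant fisheye: a pixel r from the principal point sees the ray r / f radians off the axis. A picture is of the moment at which its call begins: read the wrist's pose just before it. get_calibration takes no time and is no camera call; for the wrist camera it gives the pose at the moment of the call.
- hand_in(): hands the job in; it is judged then, once.
Trained networks look in the newest picture that a camera, given by its name, has taken for a name from the list of things; names that differ only in an ending like _2 or _b are one class to them, and where a whole thing is asked for, a point or a joint stands for the part that bears it (a point fixed in the world has none). Each returns a list of dicts, best first, with "conf" (0 to 1); they miss things now and then, are a little off and sometimes report something else, mostly with a low value. They report only what shows in the picture. A call takes as long as a camera call.
- cut_out(camera, thing): "region" (480x640 bool, what is visible of it) and "bbox" ([left, top, right, bottom] in pixels, round what is visible of it).
The state is a dict: "time": time; "q": joint angles; "joint_velocities": joint speeds; "joint_torque": joint torques, N m; "position": TCP position; "tool_rot": TCP orientation; "ft_force": force on the tool from outside, world axes, zero at the start; "moment": the same for the moment, N m; "grip_width": finger opening in m; "grip_force": force on a finger pad.
Only numpy, scipy, OpenCV 4.12 (cv2) and the standard library are available. Lean on these libraries where they do the work, as an engineer would, in place of code of your own. Each camera call takes 0.05 s, during which the arm holds its last target. There are 200 camera calls.

## Working session

There is one attempt and no reset: what is moved stays moved. The work goes in short steps, Python scripts to look and compute and a shell command to move; the robot and the scene stay as the last step left them, time stands still between calls to the robot, and variables do not carry over. Pictures are saved under pics/ and viewed, at most 10 in all, crops included, and the job is handed in when it is done.

```bash
ls; mkdir -p pics; python3 - <<'E'
from rig import *
import cv2
for n in("top","scene"):
    cv2.imwrite(f"pics/{n}0.png",camera(n)[:,:,::-1])
    c=get_calibration(n);print(n,c)
    for t in("green_lamp","red_lamp","ramp_bar","test_plug","console","knob_pointer"):
        for d in cut_out(n,t)[:2]:
            r=d["region"].nonzero();print(n,t,round(d["conf"],2),d["bbox"],r[1].mean(),r[0].mean())
o=get_obs();print(o["position"],o["tool_rot"],o["time"],o["ft_force"],o["grip_width"])
E
```

```text
pics
top {'vertical_fov': 45.63292184890816, 'cx': 318.9235548798508, 'cy': 246.2191284690049, 'T': array([[ 0.01116772, -0.98879639,  0.1488522 ,  0.42258424],
       [-0.99956736, -0.01508993, -0.02524639,  0.07901679],
       [ 0.02720971, -0.14850586, -0.98853712,  1.09039261],
       [ 0.        ,  0.        ,  0.        ,  1.        ]])}
top green_lamp 0.66 [235.2, 273.6, 249.4, 285.5] 242.5701754385965 280.4298245614035
top red_lamp 0.46 [305.9, 244.2, 315.4, 256.8] 310.89285714285717 248.25892857142858
top ramp_bar 0.64 [211.6, 190.5, 315.6, 271.8] 254.89594027064862 218.75594960335977
top ramp_bar 0.55 [166.9, 148.1, 369.3, 346.1] 266.82846585344134 245.4509838838928
top test_plug 0.67 [183.5, 212.0, 191.2, 219.2] 187.6341463414634 214.20731707317074
top console 0.61 [164.9, 149.0, 369.7, 345.7] 266.98574663647264 245.6820301052351
top knob_pointer 0.74 [252.7, 224.6, 278.4, 254.3] 265.4643962848297 239.70897832817337
top knob_pointer 0.65 [212.5, 187.5, 318.2, 278.1] 254.94207066557107 219.09408381265408
scene {'vertical_fov': 51.79647909550734, 'cx': 317.4282989923224, 'cy
[... 175 characters left out ...]
097182, -0.7323084 ,  0.70484163],
       [ 0.        ,  0.        ,  0.        ,  1.        ]])}
scene green_lamp 0.53 [326.8, 193.9, 333.9, 203.6] 330.2307692307692 198.21153846153845
scene green_lamp 0.34 [316.9, 188.5, 397.4, 263.4] 366.56324972737184 232.13685932388222
scene ramp_bar 0.56 [316.9, 187.1, 401.2, 263.6] 366.3181588265048 231.8295397066262
scene console 0.74 [243.7, 166.6, 423.2, 324.7] 341.1050744322504 245.14104096490274
scene knob_pointer 0.92 [334.0, 209.3, 361.2, 237.8] 346.38803418803417 224.2940170940171
[ 0.26779751 -0.56468906  0.24460201] [ 9.75594833e-01  2.19578506e-01 -1.81564539e-06  2.71220381e-05] 0.7 [ 1.42919932 -0.35673628  0.06772319] 0.08709264001838159
```

```bash
cat > h.py <<'E'
import numpy as np
from rig import *
def ray(n,u,v,z):
    c=get_calibration(n);f=240/np.tan(np.radians(c["vertical_fov"]/2))
    d=c["T"][:3,:3]@[(u-c["cx"])/f,(v-c["cy"])/f,1];o=c["T"][:3,3];return o+d*(z-o[2])/d[2]
def proj(n,P):
    c=get_calibration(n);f=240/np.tan(np.radians(c["vertical_fov"]/2))
    p=(np.asarray(P)-c["T"][:3,3])@c["T"][:3,:3]
    return p[...,:2]/p[...,2:]*f+[c["cx"],c["cy"]]
E
python3 - <<'E'
from h import *
import cv2
g=ray("top",242.6,280.4,.0535);r=ray("top",310.9,248.3,.0535);g2=ray("scene",330.2,198.2,.0535)
print(g,r,g2,np.linalg.norm(g-r),2*.085*np.sin(np.radians(54)))
im=cv2.imread("pics/top0.png");cv2.imwrite("pics/t1.png",cv2.resize(im[130:360,150:400],None,fx=3,fy=2.6,interpolation=2)[:600])
im=cv2.imread("pics/scene0.png");cv2.imwrite("pics/s1.png",cv2.resize(im[150:340,220:450],None,fx=3,fy=3,interpolation=2))
E
```

```text
[0.51385006 0.19044611 0.0535    ] [0.57462765 0.06723493 0.0535    ] [0.51930538 0.18593181 0.0535    ] 0.13738599523154205 0.13753288904374109
```

View pics/t1.png

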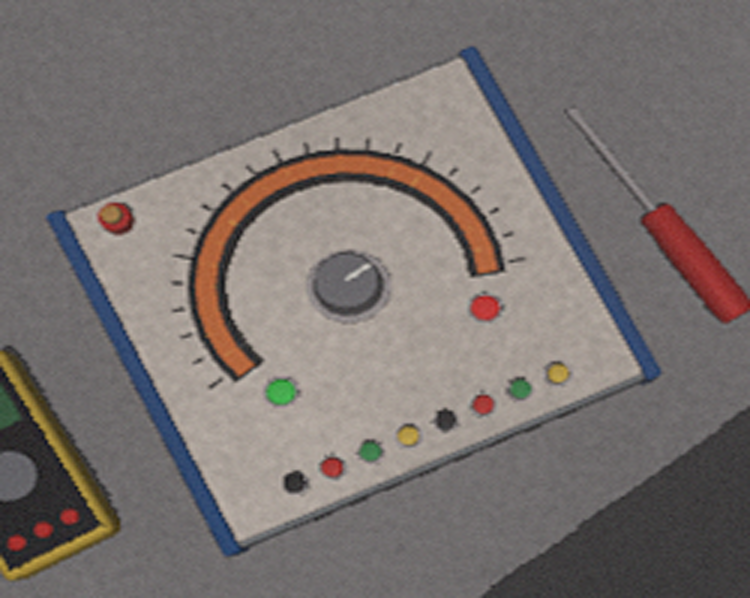

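View pics/s1.png

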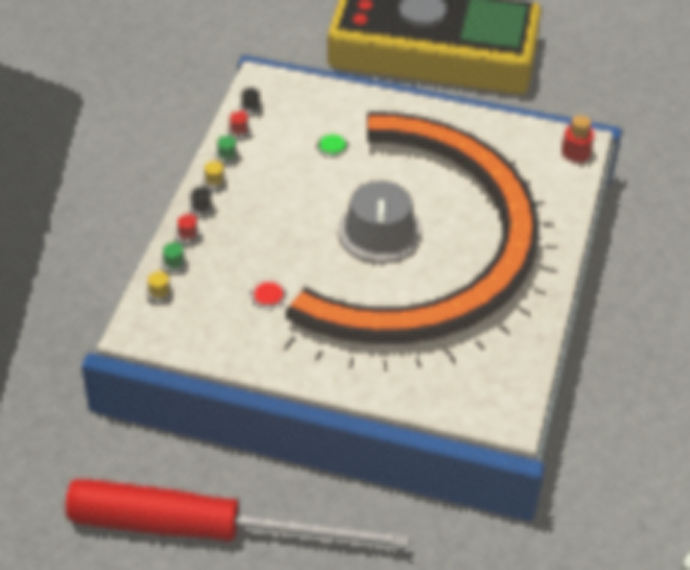

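```bash
cat >> h.py <<'E'
import cv2
from scipy.optimize import least_squares
def orange(im):
    h=cv2.cvtColor(im,cv2.COLOR_RGB2HSV);m=cv2.inRange(h,(6,120,110),(17,255,255))
    m=cv2.morphologyEx(m,cv2.MORPH_OPEN,np.ones((2,2),np.uint8))
    n,l,s,_=cv2.connectedComponentsWithStats(m);return l==1+s[1:,4].argmax()
def fit(P):
    P=np.asarray(P)[:,:2];s=least_squares(lambda p:np.hypot(*(P-p[:2]).T)-p[2],[*P.mean(0),.085]).x
    a=np.unwrap(np.arctan2(*(P-s[:2]).T[::-1]))
    a=np.angle(np.exp(1j*(a-np.angle(np.exp(1j*a).mean()))))+np.angle(np.exp(1j*a).mean())
    lo,hi=np.percentile(a,[.3,99.7]);return s,np.degrees([lo,hi,(lo+hi)/2])
E
python3 - <<'E'
from h import *
for n in("top","scene"):
    m=orange(cv2.imread(f"pics/{n}0.png")[:,:,::-1]);v,u=m.nonzero()
    print(n,len(u),*fit([ray(n,a,b,.066) for a,b in zip(u,v)]))
g=ray("top",242.6,280.4,.0535);r=ray("top",310.9,248.3,.0535);d=(g-r)[:2];d/=np.hypot(*d)
x=np.array([d[1],-d[0]]);print("lamps yaw",np.degrees(np.arctan2(x[1],x[0])),(g+r)[:2]/2+x*.085*np.cos(np.radians(54)))
E
```

```text
top 1236 [0.58795763 0.14847375 0.08531589] [-83.34324239 136.0039381   26.33034785]
scene 1105 [0.59513009 0.14952452 0.08480908] [-83.17414885 135.49132617  26.15858866]
lamps yaw 26.256195258389063 [0.58904579 0.15094288]
```

```bash
M='python3 -m inch'
python3 -m inch '[0.5,-0.45,-0.3,0,0,0, 1,-0.9,-0.3,0,0,0, 1,-0.9,-0.3,0,0,0, 1,-0.9,-0.3,0,0,0]' 0 10
for i in 1 2 3 4 5; do python3 -m inch '[0.5,-0.45,0,0,0,0, 1,-0.9,0,0,0,0, 1,-0.9,0,0,0,0, 1,-0.9,0,0,0,0]'; done
python3 - <<'E'
from h import *
c=get_calibration("wrist");im=camera("wrist");o=get_obs();cv2.imwrite("pics/w0.png",im[:,:,::-1]);print(c,o["position"],o["tool_rot"],o["grip_width"],o["ft_force"])
E
```

```text
time: 1.03
position: [0.3108, -0.4597, 0.2692]
tool_rot: [0.975, 0.221, 0.001, -0.002]
ft_force: [-0.4, -0.4, 0.0]
grip_width: 0.0682
grip_force: 0.0
time: 1.37
position: [0.3514, -0.3612, 0.2684]
tool_rot: [0.975, 0.222, 0.0, -0.002]
ft_force: [0.4, 0.1, 0.2]
grip_width: 0.0416
grip_force: 0.0
time: 1.7
position: [0.3927, -0.2634, 0.2685]
tool_rot: [0.975, 0.221, 0.0, -0.001]
ft_force: [0.2, 0.0, -0.1]
grip_width: 0.0152
grip_force: 0.0
time: 2.03
position: [0.4347, -0.1652, 0.2687]
tool_rot: [0.975, 0.221, 0.0, -0.0]
ft_force: [-0.5, 0.4, -0.1]
grip_width: 0.0005
grip_force: 0.0
time: 2.37
position: [0.4769, -0.0666, 0.2688]
tool_rot: [0.975, 0.221, 0.001, 0.0]
ft_force: [-0.8, -1.0, 0.7]
grip_width: 0.0004
grip_force: 0.0
time: 2.7
position: [0.519, 0.0325, 0.2687]
tool_rot: [0.975, 0.221, 0.002, 0.0]
ft_force: [0.5, -0.6, -0.0]
grip_width: 0.0003
grip_force: 0.0
{'vertical_fov': 65.70646984690485, 'cx': 316.3920777809489, 'cy': 241.9466963022806, 'T': array([[ 4.30962926e-01, -8.68942327e-01, -2.43331437e-01,
         5.85058973e-01],
       [-9.02369262e-01, -4.14753353e-01, -1.17087023e-01,
         6.40984579e-02],
       [ 8.19340524e-04,  2.70034975e-01, -9.62850165e-01,
         4.09309202e-01],
       [ 0.00000000e+00,  0.00000000e+00,  0.00000000e+00,
         1.00000000e+00]])} [0.51795865 0.03085334 0.26851924] [9.75304176e-01 2.20863997e-01 4.94562207e-04 7.84190204e-04] 0.0008044721857387385 [-0.76086437 -0.9308633  -0.27444404]
```

View pics/w0.png

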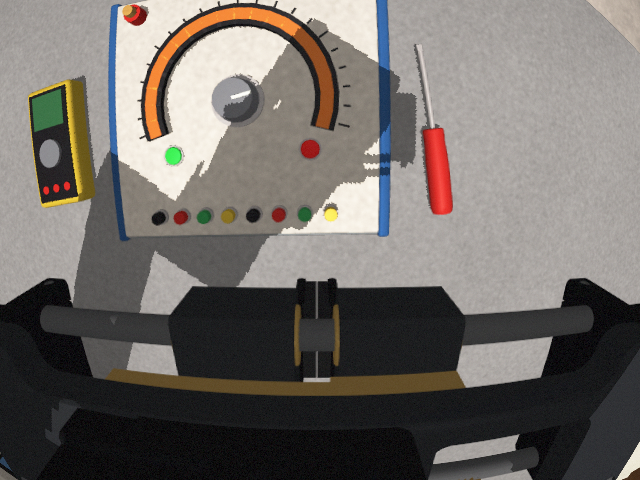

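```bash
cat >> h.py <<'E'
def wray(c,u,v,z):
    f=240/np.tan(np.radians(c["vertical_fov"]/2));x,y=u-c["cx"],v-c["cy"];r=np.hypot(x,y);t=r/f
    d=c["T"][:3,:3]@[x/r*np.sin(t),y/r*np.sin(t),np.cos(t)];o=c["T"][:3,3];return o+d*(z-o[2])/d[2]
def worange(im):
    h=cv2.cvtColor(im,cv2.COLOR_RGB2HSV);m=cv2.inRange(h,(6,120,60),(17,255,255));m[250:]=0
    n,l,s,_=cv2.connectedComponentsWithStats(m);return l==1+s[1:,4].argmax()
E
python3 - <<'E'
from h import *
for k in range(2):
    c=get_calibration("wrist");m=worange(camera("wrist"));v,u=m.nonzero();print(len(u))
    print(*fit([wray(c,a,b,.066) for a,b in zip(u,v)]))
    print(get_obs()["position"])
E
python3 -m inch '[0.6,-0.3,0,0,0,0, 0.6,-0.3,0,0,0,0, 0.6,-0.3,0,0,0,0, 0.6,-0.3,0,0,0,0]'
python3 - <<'E'
from h import *
c=get_calibration("wrist");im=camera("wrist");m=worange(im);v,u=m.nonzero();print(len(u),u.min(),v.min())
print(*fit([wray(c,a,b,.066) for a,b in zip(u,v)]))
print(c["T"][:3,3],get_obs()["position"])
E
```

```text
4301
[0.58924896 0.1500534  0.08544673] [-83.54059699 136.54491839  26.5021607 ]
[0.51720413 0.02995123 0.26840767]
4292
[0.58930446 0.15008276 0.08539174] [-83.52207477 136.57367146  26.52579835]
[0.51674613 0.02952144 0.26837632]
time: 3.18
position: [0.5494, 0.0721, 0.2683]
tool_rot: [0.976, 0.219, -0.001, 0.0]
ft_force: [-0.2, 0.4, -0.4]
grip_width: 0.0004
grip_force: 0.0
4554 166 48
[0.58928705 0.15006398 0.08538092] [-83.35574315 136.23676498  26.44051091]
[0.61610508 0.10367951 0.40857198] [0.54888943 0.07204355 0.26828818]
```

```bash

python3 -m inch '[0.15,-0.4,0.2,0,0,0, 0.3,-0.85,0.4,0,0,0, 0.3,-0.85,0.6,0,0,0, 0.3,-0.85,0.8,0,0,0]'
python3 -m inch '[0.15,-0.4,0.3,0,0,0, 0.3,-0.85,0.6,0,0,0, 0.3,-0.85,0.8,0,0,0, 0.3,-0.85,0.9,0,0,0, 0.3,-0.85,0.9,0,0,0, 0.3,-0.85,0.9,0,0,0, 0.3,-0.85,0.9,0,0,0, 0.3,-0.85,0.9,0,0,0]'
python3 - <<'E'
from h import *
for n in("scene","wrist"):
    im=camera(n)
    cv2.imwrite(f"pics/{n}3.png",cv2.resize(im[150:340,220:450],None,fx=3,fy=3)[:,:,::-1] if n=="scene" else im[:,:,::-1])
o=get_obs();print(o["position"],o["tool_rot"],o["ft_force"]);p=o["position"][:2]-[.589,.150];print(np.hypot(*p),np.degrees(np.arctan2(p[1],p[0]))-26.4)
E
```

```text
time: 3.57
position: [0.5408, 0.1456, 0.2041]
tool_rot: [0.975, 0.221, -0.0, 0.0]
ft_force: [-0.3, -0.4, 0.7]
grip_width: 0.0005
grip_force: 0.0
time: 4.23
position: [0.5358, 0.216, 0.134]
tool_rot: [0.976, 0.219, 0.001, 0.0]
ft_force: [0.5, 0.2, -0.2]
grip_width: 0.0006
grip_force: 0.0
[0.53552045 0.21634931 0.13376432] [9.75720923e-01 2.19014510e-01 1.14841317e-03 7.85154797e-05] [ 0.06601701 -0.00231077 -0.52176236]
0.08521908993666263 102.46986216899288
```

View pics/scene3.png

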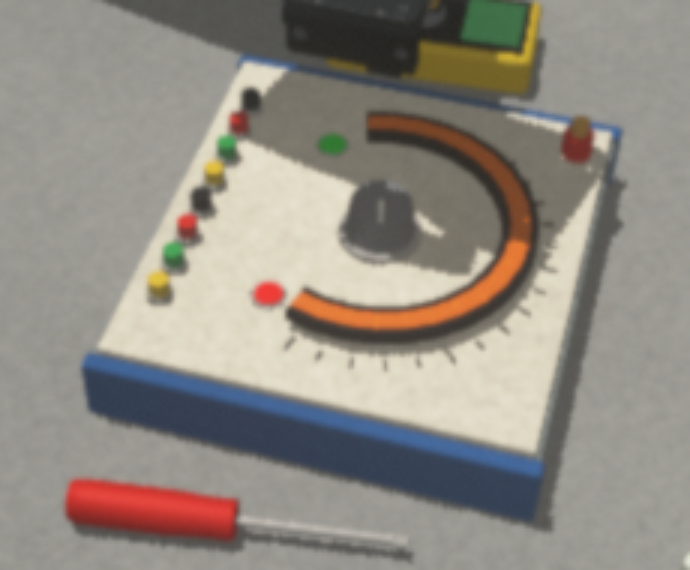

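```bash
python3 - <<'E'
from h import *
for P in([.5355,.2163,.112],[.5355,.2163,.066]):print((proj("scene",P)-[220,150])*3)
E
```

```text
[384.07473317  63.47582391]
[380.95595806 118.91112809]
```

View pics/wrist3.png

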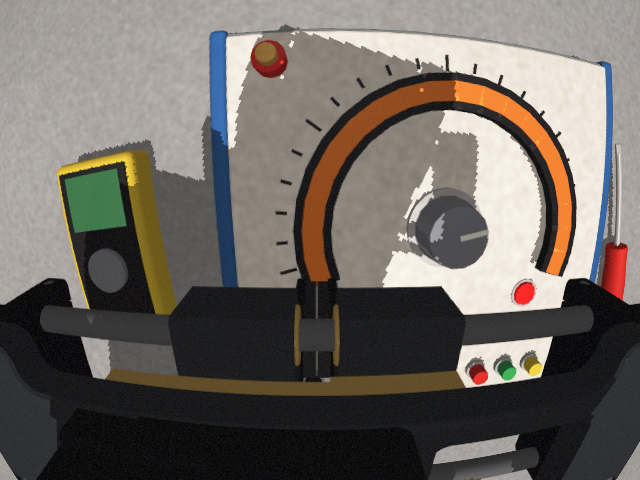

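```bash

python3 -m inch '[0,0,0.2,0,0,0, 0,0,0.4,0,0,0, 0,0,0.5,0,0,0, 0,0,0.53,0,0,0, 0,0,0.55,0,0,0, 0,0,0.55,0,0,0, 0,0,0.55,0,0,0, 0,0,0.55,0,0,0]'
python3 -m inch '[0,0,0.01,0,0,0, 0,0,0.02,0,0,0, 0,0,0.03,0,0,0, 0,0,0.03,0,0,0, 0,0,0.03,0,0,0, 0,0,0.03,0,0,0]'
python3 -m inch '[0,0,0.01,0,0,0, 0,0,0.02,0,0,0, 0,0,0.03,0,0,0, 0,0,0.03,0,0,0, 0,0,0.03,0,0,0, 0,0,0.03,0,0,0]'
```

```text
time: 5.0
position: [0.5352, 0.2171, 0.0892]
tool_rot: [0.976, 0.22, 0.001, 0.0]
ft_force: [-0.8, -0.1, -0.1]
grip_width: 0.0006
grip_force: 0.0
time: 5.5
position: [0.5351, 0.2172, 0.0864]
tool_rot: [0.976, 0.22, 0.001, -0.0]
ft_force: [-0.1, 1.2, 2.1]
grip_width: 0.0002
grip_force: 1.2
time: 6.0
position: [0.5351, 0.2172, 0.0839]
tool_rot: [0.976, 0.22, 0.001, -0.0]
ft_force: [1.1, 0.9, 3.5]
grip_width: 0.0003
grip_force: 1.8
```

```bash
cat > seg.py <<'E'
from h import *
import sys
a,b,n=map(float,sys.argv[1:4]);n=int(n)
yaw=np.radians(25.4);o=get_obs();d=o["position"][:2]-[.589,.150]
p0=np.array([d@[np.cos(yaw),np.sin(yaw)],d@[np.sin(yaw),-np.cos(yaw)]])
print("r",np.hypot(*d),"console ang",np.degrees(np.arctan2(d[1],d[0]))-26.4,"z",o["position"][2],o["ft_force"])
for t in np.radians(np.linspace(a,b,n+1)[1:]+1.0):
    print(np.round((.085*np.array([np.cos(t),-np.sin(t)])-p0)/.08,3).tolist(),end=" ")
E
python3 seg.py 102 54 8
```

```text
r 0.08610456149872758 console ang 102.34245513336043 z 0.08391764637436815 [1.13912107 0.93362469 3.49277938]
[0.119, -0.007] [0.23, -0.015] [0.341, -0.011] [0.451, 0.004] [0.559, 0.031] [0.664, 0.069] [0.763, 0.118] [0.858, 0.177]
```

```bash

python3 -m inch '[0.06,-0.003,0,0,0,0, 0.12,-0.007,0,0,0,0, 0.23,-0.015,0,0,0,0, 0.34,-0.01,0,0,0,0, 0.45,0.005,0,0,0,0, 0.56,0.03,0,0,0,0, 0.66,0.07,0,0,0,0, 0.76,0.12,0,0,0,0, 0.86,0.18,0,0,0,0, 0.86,0.18,0,0,0,0, 0.86,0.18,0,0,0,0]'
python3 seg.py 54 0 9
```

```text
time: 6.92
position: [0.6063, 0.2335, 0.0844]
tool_rot: [0.976, 0.219, 0.003, 0.0]
ft_force: [3.2, 1.2, 3.3]
grip_width: 0.0003
grip_force: 1.7
r 0.08523114377118753 console ang 51.88399094221584 z 0.08440655779768266 [3.22134285 1.20136808 3.30780648]
[0.054, 0.048] [0.134, 0.125] [0.206, 0.21] [0.268, 0.302] [0.32, 0.401] [0.362, 0.504] [0.392, 0.611] [0.412, 0.72] [0.419, 0.831]
```

```bash

python3 -m inch '[0.05,0.05,0.003,0,0,0, 0.13,0.12,0.006,0,0,0, 0.21,0.21,0.008,0,0,0, 0.27,0.3,0.008,0,0,0, 0.32,0.4,0.008,0,0,0, 0.36,0.5,0.008,0,0,0, 0.39,0.61,0.008,0,0,0, 0.41,0.72,0.008,0,0,0, 0.42,0.83,0.008,0,0,0, 0.42,0.83,0.008,0,0,0, 0.42,0.83,0.008,0,0,0]'
python3 seg.py 0 -54 9
```

```text
time: 7.83
position: [0.6636, 0.1859, 0.0835]
tool_rot: [0.976, 0.219, 0.001, 0.001]
ft_force: [1.7, -2.5, 3.7]
grip_width: 0.0006
grip_force: 1.9
r 0.08275777942934177 console ang -0.7152813975033716 z 0.0835114272157924 [ 1.65831574 -2.46120901  3.6788847 ]
[0.024, 0.098] [0.009, 0.208] [-0.018, 0.316] [-0.056, 0.42] [-0.105, 0.52] [-0.164, 0.615] [-0.233, 0.702] [-0.31, 0.782] [-0.395, 0.854]
```

```bash

python3 -m inch '[0.025,0.1,0,0,0,0, 0.01,0.21,0,0,0,0, -0.02,0.32,0,0,0,0, -0.055,0.42,0,0,0,0, -0.105,0.52,0,0,0,0, -0.165,0.615,0,0,0,0, -0.23,0.7,0,0,0,0, -0.31,0.78,0,0,0,0, -0.395,0.855,0,0,0,0, -0.395,0.855,0,0,0,0, -0.395,0.855,0,0,0,0]'
python3 seg.py -54 -104 9
```

```text
time: 8.75
position: [0.6619, 0.1104, 0.0831]
tool_rot: [0.976, 0.22, -0.001, 0.001]
ft_force: [-0.2, -2.0, 4.3]
grip_width: 0.0006
grip_force: 2.0
r 0.08291273417908479 console ang -54.90801257529475 z 0.08309293275921109 [-0.23617042 -1.97683574  4.30932885]
[-0.056, 0.069] [-0.147, 0.118] [-0.241, 0.159] [-0.34, 0.19] [-0.44, 0.211] [-0.543, 0.223] [-0.646, 0.224] [-0.748, 0.216] [-0.85, 0.198]
```

Depth is about 5 mm, so I'll ease up slightly on the last segment.

```bash

python3 -m inch '[-0.055,0.07,0,0,0,0, -0.15,0.12,-0.005,0,0,0, -0.24,0.16,-0.01,0,0,0, -0.34,0.19,-0.01,0,0,0, -0.44,0.21,-0.01,0,0,0, -0.54,0.22,-0.01,0,0,0, -0.65,0.225,-0.01,0,0,0, -0.75,0.215,-0.01,0,0,0, -0.85,0.2,-0.01,0,0,0, -0.85,0.2,-0.01,0,0,0, -0.85,0.2,-0.01,0,0,0, -0.85,0.2,-0.01,0,0,0]'
python3 seg.py -104 -104 1
```

```text
time: 9.75
position: [0.6057, 0.0686, 0.0833]
tool_rot: [0.976, 0.22, -0.003, -0.0]
ft_force: [-0.9, -1.9, 3.8]
grip_width: 0.0006
grip_force: 2.0
r 0.08313523354484305 console ang -104.78516772836375 z 0.08333241918845533 [-0.92766069 -1.87826471  3.8200478 ]
[0.009, 0.026]
```

At −104.8°, still pressed; lift straight off.

```bash

python3 -m inch '[0,0,0,0,0,0, 0,0,-0.1,0,0,0, 0,0,-0.3,0,0,0, 0,0,-0.6,0,0,0, 0,0,-1,0,0,0, 0,0,-1,0,0,0, 0,0,-1,0,0,0, 0,0,-1,0,0,0, 0,0,-1,0,0,0, 0,0,-1,0,0,0]'
python3 - <<'E'
from h import *
cv2.imwrite("pics/s9.png",cv2.resize(camera("scene")[150:340,220:450],None,fx=3,fy=3)[:,:,::-1])
E
```

```text
time: 10.58
position: [0.607, 0.0691, 0.1625]
tool_rot: [0.976, 0.22, -0.001, -0.0]
ft_force: [0.5, -0.3, -0.1]
grip_width: 0.0003
grip_force: 0.0
```

View pics/s9.png

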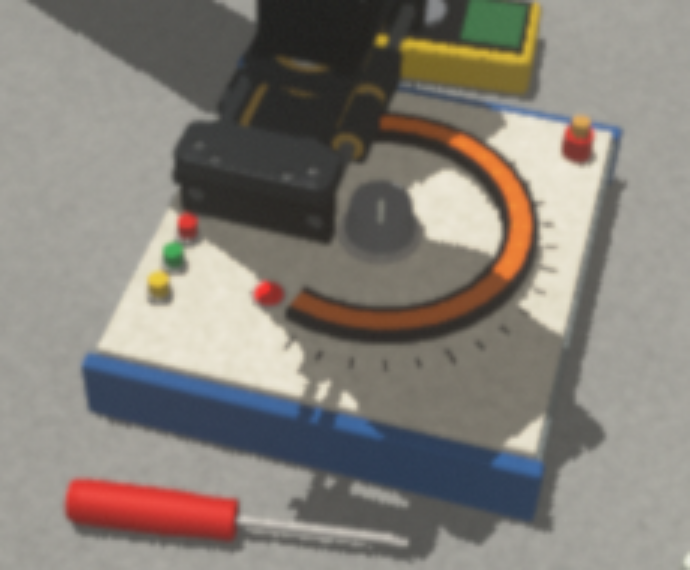

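The gripper is clear of the bar. The knob pointer (380,210), plug (577,140), screwdriver and meter look unmoved.

```bash
python3 -c "from rig import *;print(hand_in())"
```

```text
the job is handed in; nothing more can be done
None
```

I slid the closed fingertips along the bar from the green end over the middle to the red end in one stroke, about 4–5 mm down at each check and well off the stop, then lifted straight off. The job is handed in; no verdict came back, but the knob, meter, screwdriver and plug looked unmoved in the last picture.

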